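# Load a relay into the push-push nest of a bench tester

## Task

The tester's white nest is empty and latched down. Press its orange pad so that it unlatches and rises, stand the yellow-topped relay in its pocket, then press again so that the nest stays latched down with the relay fully seated. Press gently: the nest and the relay must never be loaded with more than 22 N; leave everything else on the bench where it is.

Things in the scene. Friction and masses are not known exactly. Their poses are not given: they have to be found in the camera images.
- nest (a joint): How far the nest is pressed down, m: 0 = up (unlatched), about 0.008 = latched. Push-push: pressed onto its inner stop and let go, it changes state (stays at 0.008, or rises to 0). A press short of the stop does not: it comes back as it was or hangs at about 0.013. The unseen stop lies at 0.018 to 0.033, different each time, felt as a steep rise of force; 3 to 6 N above the spring is enough.
- tester: Grey bench tester, fixed, 130 x 160 x 70 mm. Origin: centre of its underside; x and y as the nest's. In its top the nest slides up and down: a white block, 52 (x) x 100 (y) mm seen from above, on a spring that takes about 4 N at the top, 5 N when latched and 8 N at the deepest; let go, it rises at up to 0.15 m/s. More than 22 N damages it.
- nest_pad (a point): Centre of the upper face of the square orange press pad on the nest, 40 x 40 mm; 108 mm above the bench when up, 100 mm when latched, and above the tester's top (70 mm) even at the deepest press. Axes: z up, y along the nest's long side from the pad towards the pocket. The nest may be pressed here or on top of a seated relay.
- nest_pocket (a point): Centre of the floor of the open-topped rectangular pocket in the nest, 49 mm from the pad's centre along the nest's y; 37 mm along the nest's x, 31 mm along its y, 14 mm deep below the nest's rim (the pad stands 2 mm above the rim). Axes as for nest_pad. It moves with the nest.
- relay_center (a point): Centre (half-way up) of the relay to load: black box with a bright yellow top, upright, 34 mm along its x, 28 mm along its y, 44 mm high, 40 to 90 g; the lowest 6 mm are 31 x 25 mm as a lead-in. Fits the pocket with 1.5 mm play all round, its x along the nest's x, either way round. Seated: its centre 22 mm above the pocket floor, 30 mm stand above the rim.
- relay_old: A like relay with a blue top, standing on the bench, 34 x 28 x 44 mm; to be left alone. Origin at the centre of its underside.
- box_a: Open light-grey junction box with black cable glands, 110 x 124 (over the glands) x 50 mm, to be left alone. Origin at the centre of its underside.
- box_b: A second such junction box, to be left alone. Origin at the centre of its underside.
- screwdriver: Screwdriver lying on the bench, to be left alone.
- gland: Loose black cable gland, 24 mm wide, 30 mm high, to be left alone. Origin at the centre of its underside.

How it is judged:
On the way, in this order (a step that is already met when the one before it is completed fails the run):
1. the nest has been unlatched and has risen, still empty (value of joint nest below 0.003 m and distance between relay_center and nest_pocket above 0.05 m), for 0.1 s.
2. the relay stands fully in the pocket of the risen nest (nest less than 5 mm down) (value of joint nest below 0.005 m and x of relay_center in the frame of nest_pocket between -0.004 and 0.004 m and y of relay_center in the frame of nest_pocket between -0.004 and 0.004 m and z of relay_center in the frame of nest_pocket between 0.018 and 0.025 m and angle between relay_center's own z axis and vertical below 0.1 rad).
At the end, for the whole second after the job is handed in: The nest is latched down (pressed 6 to 11 mm) and the relay stands in its pocket: centre within 4 mm of the pocket's centre each way, 18 to 25 mm above its floor, upright within 0.1 rad, at rest (value of joint nest between 0.006 and 0.011 m and linear speed of relay below 0.01 m/s and x of relay_center in the frame of nest_pocket between -0.004 and 0.004 m and y of relay_center in the frame of nest_pocket between -0.004 and 0.004 m and z of relay_center in the frame of nest_pocket between 0.018 and 0.025 m and angle between relay_center's own z axis and vertical below 0.1 rad); the robot touches nothing.
It fails at once if the gripper loads the nest with more than 22 N (contact force between the arm and nest above 22 N).
It fails at once if the gripper's fingers load the nest with more than 22 N (contact force between the fingers and nest above 22 N).
It fails at once if the relay is pressed into the nest with more than 22 N (contact force between relay and nest above 22 N).
It fails at once if a bystander is moved by more than 15 mm (distance of any of relay_old, box_a, box_b, screwdriver, gland from where it was at the start of the episode above 0.015 m).
It also fails if it takes over 67 s, if anything falls off the work surface, if the arm or the gripper's body presses on something with over 40 N, if the wrist force passes 120 N, or if a joint passes its speed limit or range.

## Robot

A 6-joint arm with a two-finger parallel gripper is mounted at the origin on the work surface. World frame = base frame: x ahead of the robot, y to its left, z up, the work surface at z = 0. Lengths are in m, angles in rad, forces in N, time in s.
With the tool pointing down it reaches from about 0.25 to 0.8 m from the base axis. Payload 3.9 kg.
Tool frame: the origin (TCP) lies midway between the tips of the shut fingers; the grasp point (between the pads) lies 19 mm behind it (bot.hold_point_z is the distance from the TCP to the grasp point, in m); z points along the fingers, y is the line along which they close (so a half turn about z gives the same grasp; the last joint's range is limited). The gripper opens to 85 mm and grips with 20 to 120 N. Pads are 22 mm wide; open, the fingers measure 114 mm over their backs; the gripper's body (76 mm by 85 mm) begins 54 mm behind the grasp point. The pads swing forward as they close: fully open they stand 13 mm farther back than shut.
Start: joints at [1.319, 0.26, -0.138, 1.173, 0, 1.571], TCP at [0.131, 0.508, 0.21] pointing down, gripper open.
Joint ranges: [-2.78, 2.78], [-0.83, 1.72], [-1.28, 1.37], [-1.9, 2.12], [-1.57, 1.48], [-3.14, 3.14]. Speed limits (rad/s): [2.57, 2.57, 3.14, 3.14, 3.14, 3.14].

## Interface

Orientations are given as a 3x3 rotation matrix whose columns are the frame's x, y, z axes.
In Python, from bench import bot gives the robot as it stands. Calls block until the motion is done:
- bot.move_pose(position, orientation): joint-space move of the TCP to a pose.
- bot.line_to(position, max_speed=0.15, rot=None, until_force=None): straight line of the TCP; rot=None keeps the orientation; max_speed is the mean speed in m/s. With until_force (N) it stops when the force on the tool has changed by that much, and returns True; else False.
- bot.goto_joints(angles): joint-space move.
- bot.open_gripper() and bot.gripper_close(grip_force=None): open the fingers fully, or close them until they stop; grip_force is the grip in N (None keeps the last).
- bot.hold(seconds).
- bot.ik(position, orientation): joint angles nearest the present ones, or None.
- bot.sense(): the state.
- bot.capture(name): name is "side" or "top"; returns (picture, depth): 400x640x3 uint8, blue, green, red; 400x640 float32, m along the optical axis (not along the pixel's ray), 0 where there is no reading.
- bot.get_calibration(name): a dict with "fov_y" (degrees; the focal length in pixels is half the picture's height over the tangent of half this angle, whatever the lens; pixels are square), "cx", "cy" (the principal point, pixels), "T" (4x4, takes a point from camera to world coordinates). Camera axes: x right, y down, z forward; pixel columns grow to the right and rows downward; lengths in m; the calibration is good to about 2 mm. A picture is of the moment at which its call begins. get_calibration takes no time and is no camera call.
A pose or a line that the arm cannot do raises bot.PlanningError and nothing moves.
- bot.hand_in(): hands the job in; it is judged then, once.
Trained networks look in the newest picture that a camera, given by its name, has taken for a name from the list of things; names that differ only in an ending like _2 or _b are one class to them, and where a whole thing is asked for, a point or a joint stands for the part that bears it (a point fixed in the world has none). Each returns a list of dicts, best first, with "confidence" (0 to 1); they miss things now and then, are a little off and sometimes report something else, mostly with a low value. They report only what shows in the picture. A call takes as long as a camera call.
- bot.spot_in(camera, query): "bbox" ([left, top, right, bottom] in pixels, round what is visible of it).
The state is a dict: "time_s": time; "joint_pos": joint angles; "joint_vel": joint speeds; "tau": joint torques, N m; "ee_pos": TCP position; "eef_rot": TCP orientation; "contact_force": force on the tool from outside, world axes, zero at the start; "wrist_torque": the same for the moment, N m; "gripper_width": finger opening in m; "grasp_force": force on a finger pad.
Only numpy, scipy, OpenCV 4.12 (cv2) and the standard library are available. Lean on these libraries where they do the work, as an engineer would, in place of code of your own. Each camera call takes 0.05 s, during which the arm holds its last target. There are 200 camera calls.

## Working session

There is one attempt and no reset: what is moved stays moved. The work goes in short steps, each a Python script; the robot and the scene stay as the last script left them, time stands still between calls to the robot, and variables do not carry over. Pictures are saved under pics/ and viewed, at most 10 in all, crops included, and the job is handed in when it is done.

```bash
mkdir -p pics; ls; cat > h.py <<'E'
from bench import bot
import numpy as np, cv2
def world(cam,d,u,v,z=None):
    c=bot.get_calibration(cam);f=200/np.tan(np.radians(c["fov_y"])/2)
    p=np.stack([(u-c["cx"])/f*d,(v-c["cy"])/f*d,d,np.ones_like(d)],-1)
    return (p@np.array(c["T"]).T)[...,:3]
def cloud(cam,d):
    v,u=np.mgrid[0:400,0:640].astype(float)
    return world(cam,d.astype(float),u,v)
def R(yaw): # tool down; y axis (closing) at angle yaw
    y=np.array([np.cos(yaw),np.sin(yaw),0]);z=np.array([0,0,-1.])
    return np.stack([np.cross(y,z),y,z],1)
E
python3 - <<'E'
from h import *
for n in("side","top"):
    p,d=bot.capture(n);cv2.imwrite(f"pics/{n}0.png",p);np.save(n+"p.npy",p);np.save(n+"d.npy",d)
    c=bot.get_calibration(n);print(n,c["fov_y"],c["cx"],c["cy"],np.round(c["T"],3).tolist())
    for q in("nest_pad","nest_pocket","relay_center","relay_old","tester","nest"):
        print(q,[(np.round(r["bbox"]).tolist(),round(r["confidence"],2)) for r in bot.spot_in(n,q)][:3])
s=bot.sense();print(s["time_s"],s["contact_force"],np.round(s["eef_rot"],2).tolist())
E
```

```text
pics
side 46.80285787343602 319.22491575692175 193.2890663579201 [[-0.997, -0.031, 0.069, 0.514], [-0.073, 0.645, -0.761, 0.94], [-0.021, -0.764, -0.645, 0.775], [0.0, 0.0, 0.0, 1.0]]
nest_pad [([344.0, 109.0, 367.0, 141.0], 0.76)]
nest_pocket [([345.0, 108.0, 368.0, 137.0], 0.77)]
relay_center [([318.0, 206.0, 333.0, 232.0], 0.67)]
relay_old [([364.0, 247.0, 384.0, 272.0], 0.96)]
tester [([326.0, 109.0, 380.0, 166.0], 0.63)]
nest [([346.0, 109.0, 368.0, 142.0], 0.59)]
top 53.99801018964903 327.22215632387446 197.27724054115106 [[-0.011, -0.994, 0.107, 0.475], [-1.0, 0.01, -0.005, 0.137], [0.004, -0.107, -0.994, 1.191], [0.0, 0.0, 0.0, 1.0]]
nest_pad [([423.0, 217.0, 462.0, 237.0], 0.63)]
nest_pocket [([422.0, 219.0, 458.0, 237.0], 0.96)]
relay_center [([316.0, 200.0, 332.0, 214.0], 0.65), ([294.0, 127.0, 338.0, 175.0], 0.53)]
relay_old []
tester [([406.0, 204.0, 471.0, 255.0], 0.61)]
nest [([421.0, 221.0, 461.0, 236.0], 0.78)]
0.7 [0.12331451 0.24171177 0.2060373 ] [[-0.97, 0.25, 0.0], [0.25, 0.97, 0.0], [0.0, 0.0, -1.0]]
```

View pics/top0.png

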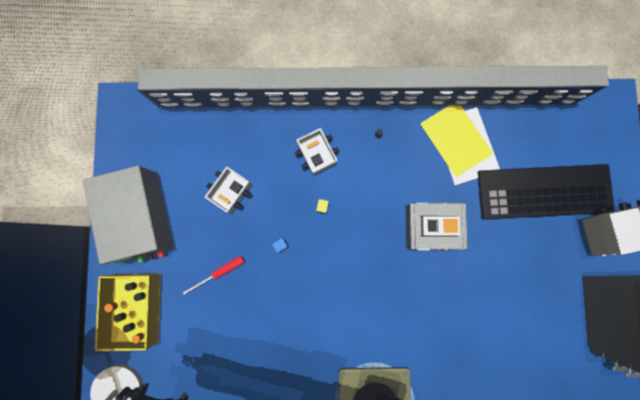

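View pics/side0.png

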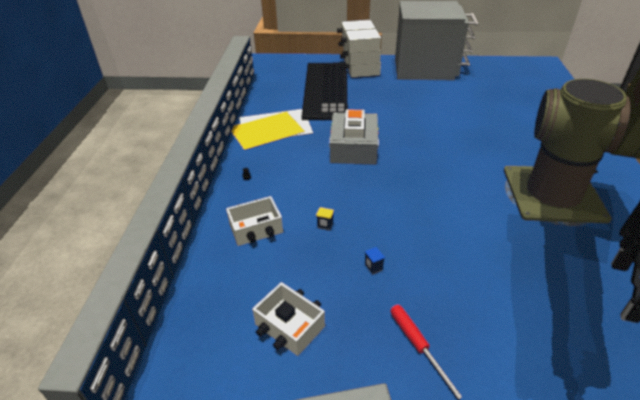

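```bash
python3 - <<'E'
from h import *
for n in("side","top"):
    p=np.load(n+"p.npy");d=np.load(n+"d.npy");W=cloud(n,d);h=cv2.cvtColor(p,cv2.COLOR_BGR2HSV).astype(int)
    ok=(d>0)&(h[...,1]>110)&(h[...,2]>80)
    for nm,lo,hi in(("orange",6,18),("yellow",22,35),("blue",95,125)):
        m=(ok&(h[...,0]>=lo)&(h[...,0]<=hi)).astype(np.uint8)
        k,l,st,_=cv2.connectedComponentsWithStats(m)
        for i in range(1,k):
            if st[i,4]>25:
                q=W[l==i];r=cv2.minAreaRect(q[:,:2].astype(np.float32)*1000)
                print(n,nm,st[i].tolist(),np.round(np.median(q,0),4),[np.round(x,1) for x in r])
    m=(h[...,1]<60)&(d>0)&(W[...,2]>.08)&(W[...,2]<.11)
    k,l,st,_=cv2.connectedComponentsWithStats(m.astype(np.uint8))
    for i in range(1,k):
        if st[i,4]>60: q=W[l==i];print(n,"white",st[i].tolist(),np.round(np.median(q,0),4),[np.round(x,1) for x in cv2.minAreaRect(q[:,:2].astype(np.float32)*1000)])
E
```

```text
side orange [254, 0, 88, 53, 2120] [ 0.8683 -1.2805 -0.112 ] [array([  719.6, -1181.3]), array([336.6, 833.7]), np.float64(39.8)]
side orange [348, 0, 21, 20, 383] [ 0.5108 -1.2949  0.0291] [array([  509.9, -1292.8]), array([35. , 95.7]), np.float64(88.1)]
side orange [348, 110, 14, 8, 93] [ 0.5111 -0.2112  0.1   ] [array([ 512.2, -211. ]), array([43.5, 37.7]), np.float64(87.1)]
side orange [294, 322, 14, 15, 71] [0.602  0.4426 0.0151] [array([601.5, 442.5]), array([36. ,  8.8]), np.float64(56.5)]
side yellow [232, 112, 72, 37, 1508] [ 0.7862 -0.2678  0.0032] [array([ 785.7, -271.9]), array([200.5, 151.2]), np.float64(29.7)]
side yellow [317, 208, 16, 11, 137] [0.5745 0.1493 0.0438] [array([574.8, 147.9]), array([31.5, 34.4]), np.float64(76.7)]
side blue [240, 54, 104, 62, 3511] [ 0.7898 -0.6039  0.    ] [array([ 728.7, -615.1]), array([366.6, 492.7]), np.float64(5.8)]
side blue [129, 55, 444, 345, 98518] [ 4.159e-01  2.551e-01 -1.000e-04] [array([ 406.5, -159. ]), array([1720.6,  953.3]), np.float64(71.4)]
side blue [563, 152, 77, 248, 11124] [ 1.360e-02  3.591e-01 -3.000e-04] [arra
[... 2194 characters left out ...]
01 0.6213 0.0951] [array([564.5, 621.4]), array([235.9,  34.3]), np.float64(6.5)]
top white [422, 217, 38, 19, 486] [ 0.5093 -0.1723  0.0958] [array([ 509. , -185.5]), array([101.9,  50.2]), np.float64(89.0)]
top white [597, 216, 18, 39, 150] [ 0.479  -0.6367  0.0878] [array([ 478. , -636.5]), array([112.3,  19.4]), np.float64(14.9)]
top white [601, 278, 39, 86, 671] [ 0.2545 -0.6298  0.0956] [array([ 268.3, -640.3]), array([ 96.3, 239.9]), np.float64(66.2)]
top white [626, 369, 14, 8, 64] [ 0.1069 -0.6814  0.093 ] [array([ 104.9, -687.3]), array([38.6, 19.3]), np.float64(66.3)]
top white [361, 391, 30, 9, 93] [0.0614 0.0175 0.0901] [array([58.6,  8.2]), array([14.1, 78.9]), np.float64(6.8)]
```

The top view shows the tester at (437,227) with the orange pad at (451,226) and the pocket at (432,226). The yellow relay is at (322,206) and the blue one at (279,245). The side view agrees: the pad is at (355,114), the relay at (325,213), and the relay's surroundings are free. The heights match (pad 0.100, relay top 0.044), so I'll do the first press now.

```bash
cat >> h.py <<'E'
def yawbest(p,yaws):
    q0=bot.sense()["joint_pos"];b=None
    for y in yaws:
        q=bot.ik(p,R(y))
        if q is not None:
            c=np.abs(np.array(q)-q0).max()
            if b is None or c<b[0]: b=(c,y,q)
    return b
def press(xy,z0,zmin,F=12):
    """slow press to the stop, then let go"""
    bot.line_to([*xy,z0],max_speed=.1);bot.hold(.2);f0=bot.sense()["contact_force"][2]
    r=bot.line_to([*xy,zmin],max_speed=.012,until_force=F)
    s=bot.sense();print("press",r,"z",round(s["ee_pos"][2],4),"dF",np.round(s["contact_force"][2]-f0,1))
    bot.line_to([*xy,z0+.03],max_speed=.08);bot.hold(.1)
E
python3 - <<'E'
from h import *
bot.gripper_close(20)
p=[.511,-.210,.16]
b=yawbest(p,[np.pi/2,-np.pi/2,0,np.pi]);print(b)
bot.move_pose(p,R(b[1]))
press((.511,-.210),.106,.070)
n="top";q,d=bot.capture(n);W=cloud(n,d)
for n in("side","top"):
    q,d=bot.capture(n);cv2.imwrite(f"pics/{n}1.png",q[60:260,280:520] );W=cloud(n,d)
    m=(np.abs(W[...,0]-.511)<.05)&(np.abs(W[...,1]+.17)<.08)&(W[...,2]<.112)
    print(n,np.histogram(W[m][:,2],bins=np.arange(.08,.113,.002)))
print(bot.sense()["time_s"])
E
```

```text
(np.float64(1.7089342455895742), -1.5707963267948966, array([-0.38991786,  0.33189594, -0.16818352,  1.07071687,  0.        ,
        2.75167479]))
press False z 0.0708 dF 6.3
side (array([  8,  31,  29,  25,  22,  16,  18,  36, 108, 107,  49,   4,   0,
         0,   0,   0]), array([0.08 , 0.082, 0.084, 0.086, 0.088, 0.09 , 0.092, 0.094, 0.096,
       0.098, 0.1  , 0.102, 0.104, 0.106, 0.108, 0.11 , 0.112]))
top (array([ 20,  57,  44,  21,  15,  13,  15,  73, 107, 101,  44,   8,   1,
         0,   0,   0]), array([0.08 , 0.082, 0.084, 0.086, 0.088, 0.09 , 0.092, 0.094, 0.096,
       0.098, 0.1  , 0.102, 0.104, 0.106, 0.108, 0.11 , 0.112]))
9.6
```

```bash
python3 - <<'E'
from h import *
xy=(.511,-.210)
bot.line_to([*xy,.108],max_speed=.1);bot.hold(.2);f0=np.array(bot.sense()["contact_force"])
for z in np.arange(.102,.068,-.003):
    r=bot.line_to([*xy,z],max_speed=.015,until_force=8)
    s=bot.sense();print(r,np.round(s["ee_pos"],4),np.round(s["contact_force"]-f0,1))
    if s["contact_force"][2]-f0[2]>11: break
for n in("side","top"):
    q,d=bot.capture(n);cv2.imwrite(f"pics/{n}2.png",cv2.resize(q[60:200,300:500] if n=="side" else q[160:300,350:550],None,fx=4,fy=4,interpolation=cv2.INTER_CUBIC))
print(bot.sense()["time_s"])
E
```

```text
False [ 0.5109 -0.2099  0.1019] [0.2 0.9 0.4]
False [ 0.5109 -0.2099  0.0988] [0.5 0.6 0.4]
False [ 0.5109 -0.21    0.0958] [0.9 0.  0.5]
False [ 0.5109 -0.2099  0.0929] [0.1 0.6 0.2]
False [ 0.5109 -0.2099  0.0898] [ 0.  -0.5  0.6]
False [ 0.5108 -0.2099  0.0868] [-0.3  0.2 -0.4]
False [ 0.5108 -0.21    0.0838] [-0.5 -0.5  0.4]
False [ 0.5109 -0.2099  0.0808] [-0.2  0.1  1.5]
False [ 0.5112 -0.2101  0.0781] [-0.2  0.3  1.6]
False [ 0.5112 -0.2101  0.0755] [-1.5  0.5  5.1]
False [ 0.5112 -0.2101  0.0725] [-1.2  0.4  6.2]
False [ 0.5112 -0.2101  0.0695] [-0.5  0.9  6.2]
14.7333
```

View pics/side2.png

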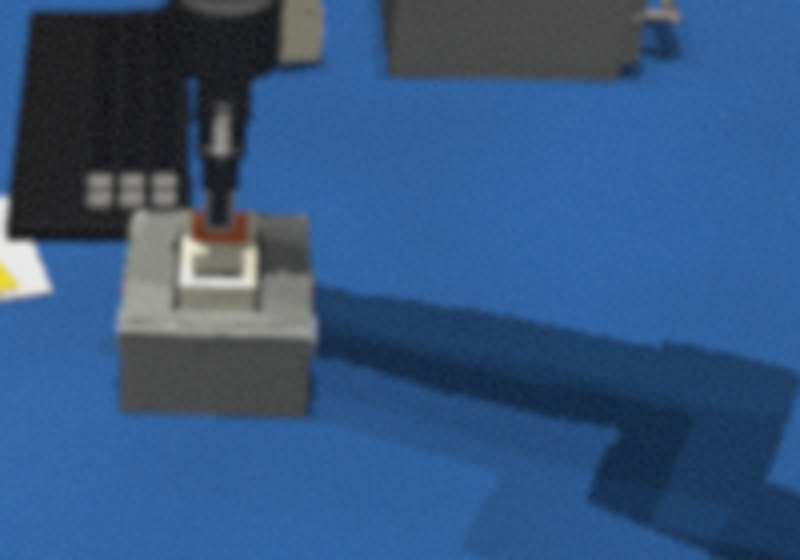

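The picture shows the fingers at (220,215) standing on the orange pad, but contact only came at a TCP height of about 0.08. I'll check the finger opening, then keep pressing, limited by force.

```bash
python3 - <<'E'
from h import *
xy=(.511,-.210)
s=bot.sense();print(s["gripper_width"],s["grasp_force"],np.round(s["contact_force"],1))
q,d=bot.capture("top");W=cloud("top",d);h=cv2.cvtColor(q,cv2.COLOR_BGR2HSV).astype(int)
q2,d2=bot.capture("side");W2=cloud("side",d2)
m=(np.abs(W2[...,0]-.511)<.024)&(np.abs(W2[...,1]+.161)<.026)&(W2[...,2]>.074);print("rim z side",np.percentile(W2[m][:,2],[50,90]))
f0=s["contact_force"][2]-6.2
for z in np.arange(.067,.050,-.002):
    r=bot.line_to([*xy,z],max_speed=.012,until_force=5)
    s=bot.sense();f=s["contact_force"][2]-f0;print(r,np.round(s["ee_pos"][2],4),np.round(f,1))
    if r or f>10.5: break
bot.line_to([*xy,.13],max_speed=.08);bot.hold(.1)
for n in("side","top"):
    q,d=bot.capture(n);W=cloud(n,d)
    m=(np.abs(W[...,0]-.511)<.024)&(np.abs(W[...,1]+.161)<.026)&(W[...,2]>.074)&(W[...,2]<.12);print("rim z",n,np.percentile(W[m][:,2],[50,90]))
s=bot.sense();print(s["time_s"],s["contact_force"])
E
```

```text
0.00010350081846327903 2.85476490855217 [-1.7  1.5  6.4]
rim z side [0.29901453 0.40507443]
False 0.0676 6.3
False 0.0656 5.2
False 0.0636 6.9
False 0.0617 7.3
False 0.0598 6.2
False 0.0579 7.0
False 0.0559 8.0
True 0.0556 6.5
rim z side [0.10085867 0.10678489]
rim z top [0.10061524 0.10694679]
18.55 [0.65767491 0.28647078 0.10633272]
```

```bash
python3 - <<'E'
from h import *
print(bot.hold_point_z, bot.sense()["ee_pos"])
for n in("side",):
    q,d=bot.capture(n);W=cloud(n,d)
    cv2.imwrite("pics/side3.png",cv2.resize(q[40:180,280:480],None,fx=4,fy=4,interpolation=cv2.INTER_CUBIC))
    m=(np.abs(W[...,0]-.511)<.03)&(np.abs(W[...,1]+.21)<.03)&(W[...,2]>.113)&(W[...,2]<.3)
    P=W[m];
    for a in np.arange(.113,.22,.008):
        k=(P[:,2]>=a)&(P[:,2]<a+.008)
        if k.sum(): print(round(a,3),k.sum(),np.round(np.median(P[k],0),3),np.round(np.ptp(P[k][:,0]),3))
E
```

```text
0.0187 [ 0.51061789 -0.20983412  0.12944808]
0.145 5 [ 0.512 -0.204  0.152] 0.016
0.153 14 [ 0.511 -0.202  0.157] 0.019
0.161 19 [ 0.51  -0.199  0.165] 0.019
0.169 23 [ 0.513 -0.198  0.172] 0.019
0.177 19 [ 0.513 -0.197  0.182] 0.019
0.185 7 [ 0.513 -0.197  0.186] 0.013
0.193 10 [ 0.517 -0.182  0.197] 0.019
0.201 2 [ 0.516 -0.181  0.203] 0.005
0.209 4 [ 0.526 -0.195  0.213] 0.029
0.217 8 [ 0.498 -0.194  0.223] 0.032
```

View pics/side3.png

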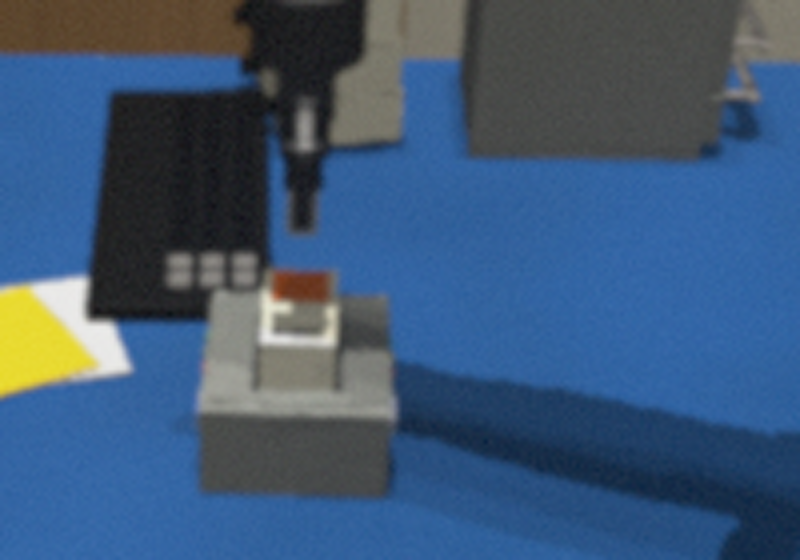

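The picture shows the nest risen, with its rim at (300,330), and the shut fingertips at (303,232), which is about z=0.149. The real tips therefore sit about 19.5 mm above the reported TCP, and I'll allow for that. Next is the grasp.

```bash
python3 - <<'E'
from h import *
bot.line_to([.511,-.21,.16],max_speed=.2)
bot.open_gripper()
g=np.array([.5737,.1478]);a=np.radians(-14)
b=yawbest([*g,.10],[a,a+np.pi,a-np.pi]);print(b[1],b[2])
# must also be able to place with +13 deg turn
print(yawbest([.511,-.161,.13],[b[1]+np.radians(13.4)]))
bot.move_pose([*g,.10],R(b[1]));np.save("yaw.npy",b[1])
q,d=bot.capture("side");cv2.imwrite("pics/side4.png",cv2.resize(q[130:270,240:440],None,fx=4,fy=4,interpolation=cv2.INTER_CUBIC))
bot.line_to([*g,.03],max_speed=.12)
r=bot.line_to([*g,-.003],max_speed=.06,until_force=6)
s=bot.sense();print(r,s["ee_pos"],s["time_s"])
if not r:
    bot.gripper_close(30);s=bot.sense();print(s["gripper_width"],s["grasp_force"])
    bot.line_to([*g,.06],max_speed=.12)
    s=bot.sense();print(s["gripper_width"],s["ee_pos"],s["time_s"])
    q,d=bot.capture("side");cv2.imwrite("pics/side5.png",cv2.resize(q[110:250,240:440],None,fx=4,fy=4,interpolation=cv2.INTER_CUBIC))
E
```

```text
-0.24434609527920614 [ 0.25214304  0.43780363 -0.16628877  0.96670393  0.          2.06728546]
(np.float64(1.4756710275905998), np.float64(-0.010471975511965992), array([-0.30522313,  0.32462542, -0.26212428,  0.98404663,  0.        ,
        1.27604517]))
False [ 0.5735964   0.14778959 -0.00322398] 22.5417
0.03346205696908463 30.445831418037415
0.033708276017142776 [0.57318089 0.14764989 0.05946726] 23.7333
```

View pics/side5.png

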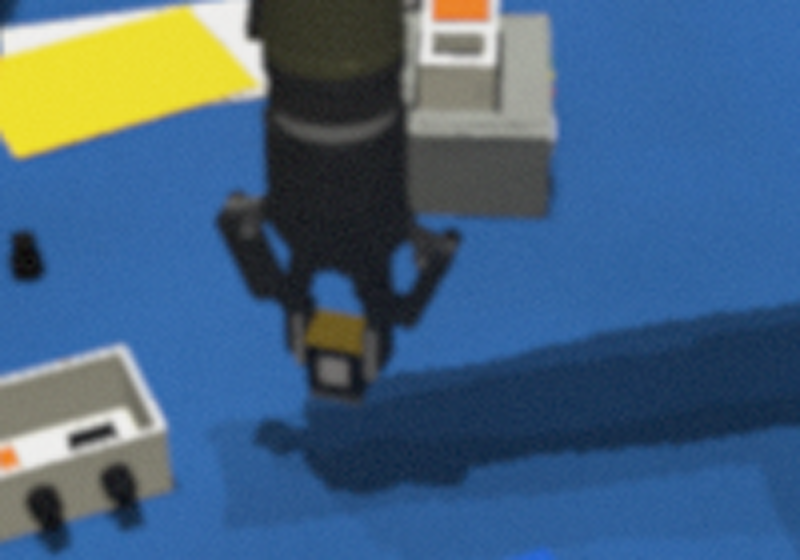

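```bash
python3 - <<'E'
from h import *
y=float(np.load("yaw.npy"))+np.radians(13.4)
p=bot.sense()["ee_pos"];bot.line_to([p[0],p[1],.17],max_speed=.2)
# pocket refine before the arm covers it: dark opening / white rim, both cameras
for n in("side","top"):
    q,d=bot.capture(n);W=cloud(n,d)
    m=(np.abs(W[...,0]-.511)<.04)&(np.abs(W[...,1]+.184)<.065)&(W[...,2]>.1035)&(W[...,2]<.113)
    r=cv2.minAreaRect(W[m][:,:2].astype(np.float32)*1000)
    f=(np.abs(W[...,0]-.511)<.03)&(np.abs(W[...,1]+.161)<.03)&(W[...,2]>.089)&(W[...,2]<.095)
    h=cv2.cvtColor(q,cv2.COLOR_BGR2HSV).astype(int);o=(h[...,0]>=4)&(h[...,0]<=18)&(h[...,1]>110)&(np.abs(W[...,1]+.21)<.04)&(np.abs(W[...,0]-.511)<.04)
    print(n,"nest",np.round(r[0],1),np.round(r[1],1),round(r[2],1),"floor",f.sum(),np.round(W[f].mean(0)*1000,1),"pad",np.round(W[o].mean(0)*1000,1))
bot.move_pose([.511,-.1613,.15],R(y));s=bot.sense();print(s["ee_pos"],s["gripper_width"],s["time_s"])
q,d=bot.capture("side");cv2.imwrite("pics/side6.png",cv2.resize(q[60:180,280:440],None,fx=5,fy=5,interpolation=cv2.INTER_CUBIC))
E
```

```text
side nest [ 511.4 -184.9] [106.7  51.5] 89.8 floor 42 [ 503.9 -159.6   92.4] pad [ 512.1 -209.9  107.9]
top nest [ 509.9 -185.2] [100.9  47.1] 89.4 floor 133 [ 511.  -161.6   92.1] pad [ 509.3 -209.5  107.9]
[ 0.51135782 -0.16065687  0.14984717] 0.0333061621605495 25.7833
```

View pics/side6.png

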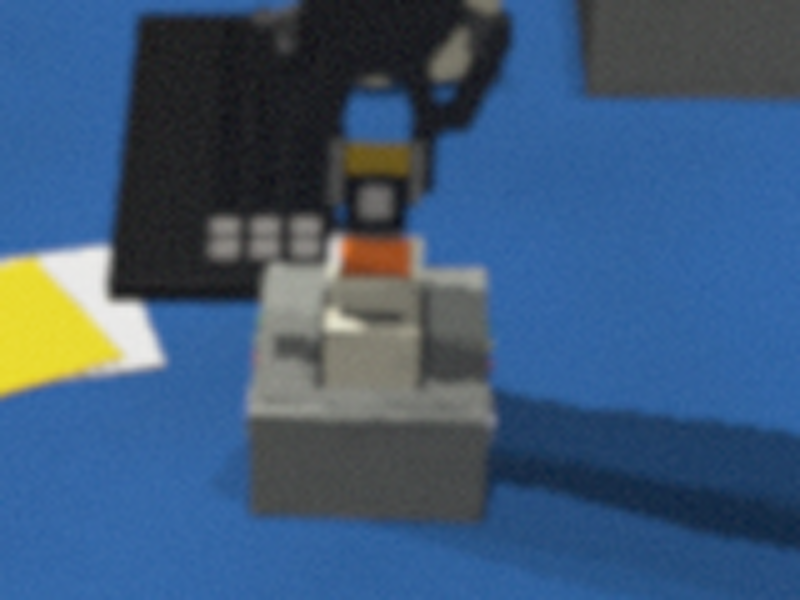

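The pictures show the relay gripped square and upright (first at (335,355), now at (375,185)). It is held above the pocket at (375,300), aligned with the nest. I'll measure the held relay, correct for any offset and lower it with a force guard.

```bash
python3 - <<'E'
from h import *
q,d=bot.capture("side");W=cloud("side",d);h=cv2.cvtColor(q,cv2.COLOR_BGR2HSV).astype(int)
ye=(h[...,0]>=18)&(h[...,0]<=35)&(h[...,1]>120)&(np.abs(W[...,0]-.511)<.04)&(np.abs(W[...,1]+.161)<.04)&(W[...,2]>.15)
P=W[ye];print("top",ye.sum(),np.round(np.median(P,0)*1000,1),np.round(np.percentile(P,[3,97],axis=0)*1000,1).tolist())
fr=(np.abs(W[...,0]-.511)<.010)&(np.abs(W[...,1]+.147)<.012)&(W[...,2]>.157)&(W[...,2]<.188)
fy=np.median(W[fr][:,1]);print("front",fr.sum(),fy)
ey=bot.sense()["ee_pos"][1]
off=fy-.014-ey;print("relay y - ee y",off)
if fr.sum()<8 or abs(off)>.005: raise SystemExit
xy=(.511,-.1608-off)
bot.line_to([*xy,.112],max_speed=.1);bot.hold(.2);f0=np.array(bot.sense()["contact_force"])
r=bot.line_to([*xy,.0885],max_speed=.02,until_force=3.2)
s=bot.sense();print(r,np.round(s["ee_pos"],4),np.round(s["contact_force"]-f0,1),s["gripper_width"],s["time_s"])
E
```

```text
top 64 [ 512.8 -153.9  196.1] [[497.2, -168.1, 193.7], [528.5, -145.6, 198.4]]
front 82 -0.14763476481916094
relay y - ee y -0.0013647586073604057
True [ 0.5108 -0.1594  0.0889] [-0.1  0.5  4.3] 0.03347973581199771 27.7
```

The relay met the pocket floor at a TCP height of 0.0889, and I expected 0.089. I'll release it and check.

```bash
python3 - <<'E'
from h import *
bot.open_gripper();s=bot.sense();p=s["ee_pos"];print(np.round(s["contact_force"],1))
bot.line_to([p[0],p[1],.19],max_speed=.12);bot.gripper_close(20)
for n in("side","top"):
    q,d=bot.capture(n);W=cloud(n,d);h=cv2.cvtColor(q,cv2.COLOR_BGR2HSV).astype(int)
    if n=="side":cv2.imwrite("pics/side7.png",cv2.resize(q[60:180,280:440],None,fx=5,fy=5,interpolation=cv2.INTER_CUBIC))
    b=(np.abs(W[...,0]-.511)<.05)&(np.abs(W[...,1]+.17)<.07)&(W[...,2]<.16)
    ye=b&(h[...,0]>=19)&(h[...,0]<=35)&(h[...,1]>110)&(W[...,2]>.1);o=b&(h[...,0]>=4)&(h[...,0]<=17)&(h[...,1]>110)&(W[...,2]>.08)
    for m in(ye,o): print(n,m.sum(),np.round(W[m].mean(0)*1000,1))
print(bot.sense()["time_s"])
E
```

```text
[-0.1  0.5  0.1]
side 68 [ 512.5 -155.5  135.3]
side 16 [ 507.4 -184.   127.6]
top 111 [ 510.5 -159.   135.8]
top 5 [ 494.  -193.5  105.2]
30.125
```

View pics/side7.png

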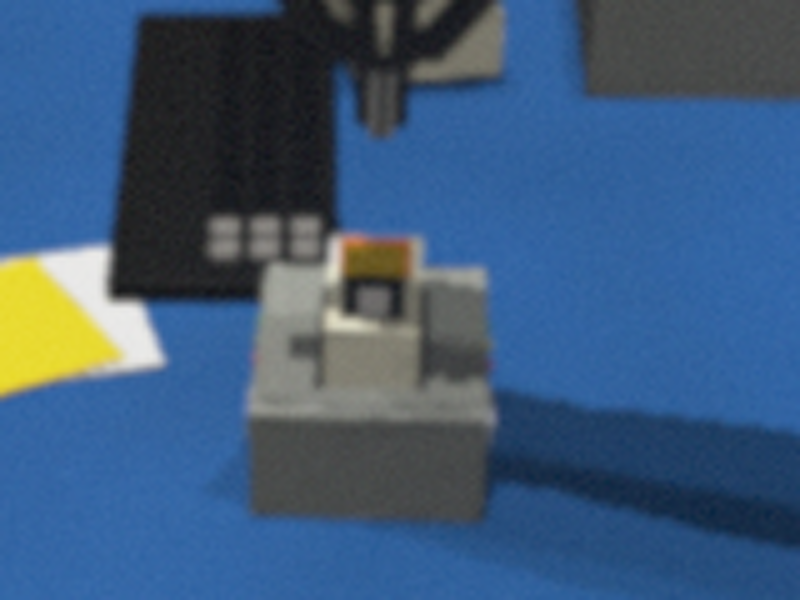

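The relay top is at 0.136, so it is fully seated in the risen nest, and the picture agrees (relay at (375,275), pocket filled). I'll press on the relay's top.

```bash
python3 - <<'E'
from h import *
press((.511,-.1605),.122,.079,F=12)
bot.line_to([.511,-.1605,.19],max_speed=.15)
for n in("side","top"):
    q,d=bot.capture(n);W=cloud(n,d);h=cv2.cvtColor(q,cv2.COLOR_BGR2HSV).astype(int)
    if n=="side":cv2.imwrite("pics/side8.png",cv2.resize(q[60:180,280:440],None,fx=5,fy=5,interpolation=cv2.INTER_CUBIC))
    b=(np.abs(W[...,0]-.511)<.05)&(np.abs(W[...,1]+.17)<.07)&(W[...,2]<.16)
    ye=b&(h[...,0]>=19)&(h[...,0]<=35)&(h[...,1]>110)&(W[...,2]>.1)
    print(n,ye.sum(),np.round(W[ye].mean(0)*1000,1))
print(bot.sense()["time_s"])
E
```

```text
press True z 0.0839 dF 5.8
side 65 [ 513.3 -157.6  127.3]
top 110 [ 511.1 -160.   127.2]
35.6167
```

The relay top dropped about 8 mm to 0.127, so the nest is latched with the relay seated, and the arm is clear. Handing in.

```bash
python3 - <<'E'
from h import *
print(bot.hand_in())
E
```

```text
the job is handed in; nothing more can be done
None
```

The job is handed in: the nest was unlatched and rose, the yellow-topped relay went fully into its pocket, and a second press latched it about 8 mm down with the arm clear, at about 36 s of the 67 s; no verdict came back.

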